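# Hardness check beside a flange weld

## Task

Take the orange pen hardness tester that stands in the blue caddy and first prove it on the round reference block: upright on the middle of the block, pressed gently so that its spring-loaded foot goes about halfway in, for a second. Then check the pipe beside the weld in the same way: foot inside the yellow paint ring, tester square to the pipe wall there, foot about halfway in and never pressed hard; finish while holding it so, still and in the grip. Leave the pipe, the block and the other things in the caddy where they are.

Things in the scene. Friction and masses are not known exactly. Their poses are not given: they have to be found in the camera images.
- pen: loose pen hardness tester, 165 mm long, about 160 g, upright in a caddy compartment. Origin: on its axis at the end of the foot (foot fully out); z up the tester. Along z: steel foot 14 mm wide to 14 mm, aluminium nose cone to 34 mm, then a round housing 29 mm wide: orange 40 to 97 mm with a small display, black ribbed grip 97 to 153 mm (grip it here from above), orange cap to 165 mm.
- foot_tip (a point): centre of the flat, 14 mm wide end face of the tester's spring-loaded steel foot; its z runs up the tester's axis. Fully out it is at the origin of pen; it slides up along the tester's axis as it is pressed in.
- foot (a joint): how far the spring-loaded foot is pushed into the tester, m: 0 fully out, 0.010 at its stop. It takes 2.5 N to start it, 5 N at half travel (0.005), 7.5 N at the stop.
- ref_block: reference hardness block: bright round steel disc, 64 mm in diameter, 16 mm thick, 0.4 kg, loose on the bench. Origin at the centre of its underside, z up.
- block_top (a point): centre of the reference block's flat top face, 16 mm above the bench; z up.
- cradle: dark steel vee cradle standing fast on the bench, base plate 70 x 150 mm. Origin at the centre of its underside; its y runs along the pipe towards the flange. The pipe's axis lies 62 mm above the bench.
- spot (a point): centre of the yellow paint ring (24 mm bore), on the surface of the 48 mm pipe, 33 mm from the weld, 45 mm from the 98 mm wide flange. z: outward normal of the pipe wall at the ring; y: along the pipe towards the flange. The ring lies up to 0.45 rad to either side of the pipe's crown, so z leans that much from vertical.
- spool (a joint): how far the pipe is rolled in its cradle about the pipe's axis (cradle's y, right-handed), rad: 0 with the ring on top. Stiff: only a push of over about 100 N turns it.
- caddy: blue sheet-steel caddy, fast on the bench, 56 x 172 mm, 50 mm high, wall and floor 3 mm; three compartments side by side along its y, centres at y = -56, 0 and +56 mm, hold the tester, the paint marker and the temperature stick in any order. Origin at the centre of its underside.
- paint_marker: white and yellow paint marker, 19 mm in diameter, 134 mm tall, standing loose in the caddy. Origin at the centre of its foot.
- temp_stick: temperature stick in an aluminium and brass holder, 19 mm in diameter, 122 mm tall, standing loose in the caddy. Origin at the centre of its foot.
Mind the look-alikes: they are no part of the job. What is shaped like the pen but green or red is not meant.

How it is judged:
On the way:
1. the tester is held upright on the middle of the reference block, its foot pressed about halfway in (horizontal distance between foot_tip and block_top below 0.015 m and angle between pen's own z axis and vertical below 0.12 rad and value of joint foot between 0.002 and 0.0085 m and contact force between pen and ref_block above 2 N and contact force between pen and the fingers above 2 N), for 0.5 s.
At the end, for the whole second after the job is handed in: Tester held still in the grip, foot within 5.5 mm of the ring's centre, axis within 6 degrees of the pipe wall's normal, foot in by 2 to 8.5 mm, 2 to 12 N on the pipe; ring not moved over 5 mm, block 20 mm, marker and temperature stick 30 mm (distance between foot_tip and spot below 0.0055 m and angle between the z axis of pen and the z axis of spot, either way round below 0.105 rad and value of joint foot between 0.002 and 0.0085 m and contact force between pen and spool between 2 and 12 N and contact force between pen and the fingers above 2 N and linear speed of pen below 0.02 m/s and distance of spot from where it was at the start of the episode below 0.005 m and distance of ref_block from where it was at the start of the episode below 0.02 m and distance of each of paint_marker, temp_stick from where it was at the start of the episode below 0.03 m); the arm keeps its last pose, push and grip.
It fails at once if the tester is pressed hard (over 20 N) on the block or the pipe (contact force between pen and ref_block above 20 N or contact force between pen and spool above 20 N).
It fails at once if the pipe is turned in its cradle (distance of spot from where it was at the start of the episode above 0.005 m).
It fails at once if the block is pushed away (distance of ref_block from where it was at the start of the episode above 0.02 m).
It fails at once if the marker or the temperature stick is knocked about (distance of any of paint_marker, temp_stick from where it was at the start of the episode above 0.03 m).
It also fails if it takes over 48 s, if anything falls off the work surface, if the arm or the gripper's body presses on something with over 40 N, if the wrist force passes 120 N, or if a joint passes its speed limit or range.

## Robot

A 6-joint arm with a two-finger parallel gripper is mounted at the origin on a cart in front of the work surface, level with it; the furniture and walls round the work are solid. World frame = base frame: x ahead of the robot, y to its left, z up, the work surface at z = 0. Lengths are in m, angles in rad, forces in N, time in s.
With the tool pointing down it reaches from about 0.3 to 0.75 m from the base axis. Payload 8.5 kg.
Tool frame: the origin (TCP) lies midway between the tips of the shut fingers; the grasp point (between the pads) lies 19 mm behind it (robot.grip_point_offset is the distance from the TCP to the grasp point, in m); z points along the fingers, y is the line along which they close (so a half turn about z gives the same grasp; the last joint's range is limited). The gripper opens to 88 mm and grips with 3 to 60 N. Pads are 18 mm wide; open, the fingers measure 123 mm over their backs; the gripper's body (75 mm by 187 mm) begins 45 mm behind the grasp point.
Start: joints at [1.069, 0.381, 1.297, -0, 1.464, -0.215], TCP at [0.156, 0.528, 0.199] pointing down, gripper open.
Joint ranges: [-3.11, 3.11], [-0.89, 2.33], [0.22, 2.48], [-1.42, 4.56], [0.17, 2.85], [-2.88, 2.88]. Speed limits (rad/s): [2.39, 2.39, 3.14, 3.14, 3.14, 3.14].

## Interface

Orientations are given as [roll, pitch, yaw] about the fixed x, y, z axes, in that order (R = Rz(yaw) Ry(pitch) Rx(roll)).
In Python, from plant import robot, snapshot, nets gives the robot as it stands. Calls block until the motion is done:
- robot.move_ptp(position, orientation): joint-space move of the TCP to a pose.
- robot.servo_line(position, velocity=0.15, ori=None, max_force=None): straight line of the TCP; ori=None keeps the orientation; velocity is the mean speed in m/s. With max_force (N) it stops when the force on the tool has changed by that much, and returns True; else False.
- robot.movej(angles): joint-space move.
- robot.set_gripper(opening, squeeze=None): finger opening in m; squeeze is the grip in N (None keeps the last); returns when the fingers have stopped.
- robot.wait(seconds).
- robot.inverse_kinematics(position, orientation): joint angles nearest the present ones, or None.
- snapshot(name): name is "side" or "top" or "wrist"; returns a dict with "img" (480x640x3 uint8, red, green, blue), "depth" (480x640 float32, m along the optical axis (not along the pixel's ray), 0 where there is no reading), "fovy" (degrees; the focal length in pixels is half the picture's height over the tangent of half this angle, whatever the lens; pixels are square), "cx", "cy" (the principal point, pixels), "rvec" (rotation vector, rad) and "tvec" (3), from world to camera coordinates, as OpenCV has them; the wrist camera has in their place "mount" (4x4, takes a point from camera to tool coordinates, whose origin is the TCP and whose axes are the flange's). Camera axes: x right, y down, z forward; pixel columns grow to the right and rows downward; lengths in m; the calibration is good to about 2 mm. A picture is of the moment at which its call begins: read the wrist's pose just before it.
A pose or a line that the arm cannot do raises robot.PlanningError and nothing moves.
- robot.hand_in(): hands the job in; it is judged then, once.
Trained networks look in a picture, given as the dict that the camera call returned (one of the last four; its "shot" number tells which), for a name from the list of things; names that differ only in an ending like _2 or _b are one class to them, and where a whole thing is asked for, a point or a joint stands for the part that bears it (a point fixed in the world has none). Each returns a list of dicts, best first, with "conf" (0 to 1); they miss things now and then, are a little off and sometimes report something else, mostly with a low value. They report only what shows in the picture. A call takes as long as a camera call. They do not tell look-alikes from the thing itself.
- nets.trace(picture, thing): "mask" (480x640 bool, what is visible of it) and "box" ([left, top, right, bottom] in pixels, round what is visible of it).
Readings, each from a call of its own:
- robot.current_time(): time.
- robot.current_joint_positions(): joint angles.
- robot.current_joint_vel(): joint speeds.
- robot.current_joint_torque(): joint torques, N m.
- robot.current_tool_pos(): TCP position.
- robot.current_orientation(): TCP orientation.
- robot.current_contact_force(): force on the tool from outside, world axes, zero at the start.
- robot.current_moment(): the same for the moment, N m.
- robot.current_finger_gap(): finger opening in m.
- robot.current_finger_force(): force on a finger pad.
Only numpy, scipy, OpenCV 4.12 (cv2) and the standard library are available. Lean on these libraries where they do the work, as an engineer would, in place of code of your own. Each camera call takes 0.05 s, during which the arm holds its last target. There are 200 camera calls.

## Working session

There is one attempt and no reset: what is moved stays moved. The work goes in short steps, each a Python script; the robot and the scene stay as the last script left them, time stands still between calls to the robot, and variables do not carry over. Pictures are saved under pics/ and viewed, at most 10 in all, crops included, and the job is handed in when it is done.

```bash
ls; mkdir -p pics; cat > h.py <<'E'
import numpy as np, cv2
from plant import robot, snapshot, nets
from scipy.spatial.transform import Rotation as Ro
def cloud(s, pose=None):
    d=s["depth"]; f=240/np.tan(np.radians(s["fovy"])/2)
    v,u=np.mgrid[:480,:640]
    P=np.stack([(u-s["cx"])/f*d,(v-s["cy"])/f*d,d],-1)
    if "mount" in s:
        M=s["mount"]; p,o=pose
        T=np.eye(4); T[:3,:3]=Ro.from_euler('xyz',o).as_matrix(); T[:3,3]=p
        T=T@np.array(M); return P@T[:3,:3].T+T[:3,3]
    R=cv2.Rodrigues(np.array(s["rvec"],float))[0]
    return (P-np.array(s["tvec"]).ravel())@R
def save(s,n): cv2.imwrite(f"pics/{n}.png",s["img"][:,:,::-1])
E
python3 - <<'E'
from h import *
for n in("top","side"):
    s=snapshot(n); save(s,n); W=cloud(s)
    np.savez(f"{n}.npz",W=W,img=s["img"],d=s["depth"])
    print(n,s["fovy"],s["cx"],s["cy"], {k:v for k,v in s.items() if k not in("img","depth")})
    for t in ("pen","ref_block","cradle","spool","spot","caddy","paint_marker","temp_stick"):
        for r in nets.trace(s,t)[:3]:
            m=r["mask"]&(s["depth"]>0); w=W[m]
            print(t,round(r["conf"],2),np.round(r["box"]),np.round(np.median(w,0),3) if len(w) else None,np.round(np.percentile(w,[2,98],axis=0),3).tolist() if len(w) else None)
print(robot.current_time(),robot.current_orientation())
E
```

```text
pics
top 51.1766317958383 316.1009538537304 244.32209826152967 {'fovy': 51.1766317958383, 'cx': 316.1009538537304, 'cy': 244.32209826152967, 'rvec': array([ 2.18812324, -2.18544526,  0.06673045]), 'tvec': array([-0.11744345,  0.5214738 ,  1.06203073]), 'shot': 1}
pen 0.86 [390. 220. 420. 240.] [ 0.54  -0.286  0.158] [[0.529, -0.306, 0.037], [0.556, -0.279, 0.167]]
pen 0.75 [457. 264. 491. 278.] [ 0.463 -0.418  0.14 ] [[0.45, -0.437, 0.037], [0.476, -0.412, 0.166]]
pen 0.7 [415. 263. 443. 280.] [ 0.461 -0.332  0.152] [[0.445, -0.371, 0.005], [0.476, -0.325, 0.17]]
ref_block 0.98 [297. 225. 328. 252.] [ 0.537 -0.11   0.017] [[0.509, -0.136, 0.013], [0.564, -0.082, 0.021]]
cradle 0.97 [161. 244. 266. 292.] [0.465 0.105 0.082] [[0.43, -0.005, 0.004], [0.509, 0.189, 0.11]]
spool 0.73 [159. 242. 264. 292.] [0.465 0.108 0.084] [[0.435, -0.006, 0.043], [0.511, 0.189, 0.111]]
spot 0.65 [158. 242. 263. 290.] [0.465 0.109 0.084] [[0.434, -0.006, 0.008], [0.511, 0.189, 0.111]]
caddy 0.74 [298. 225. 329. 254.] [ 0.538 -0.108  0.017] [[0.509, -0.138, 0.001], [0.568, -0.08, 0.021]]
caddy 0.58 [355.
[... 967 characters left out ...]
3, -0.082, 0.019]]
cradle 0.64 [224. 150. 273. 236.] [0.455 0.1   0.076] [[0.427, -0.007, 0.004], [0.511, 0.188, 0.108]]
spool 0.83 [224. 147. 271. 230.] [0.459 0.117 0.081] [[0.429, -0.007, 0.035], [0.512, 0.19, 0.109]]
spot 0.71 [220. 146. 272. 232.] [0.46  0.117 0.081] [[0.429, -0.007, 0.034], [0.513, 0.19, 0.109]]
caddy 0.78 [273. 289. 347. 393.] [ 0.438 -0.313  0.029] [[0.417, -0.376, 0.001], [0.484, -0.204, 0.053]]
paint_marker 0.92 [303. 291. 320. 347.] [ 0.452 -0.293  0.085] [[0.445, -0.296, 0.013], [0.474, -0.262, 0.138]]
temp_stick 0.63 [290. 277. 299. 323.] [ 0.445 -0.244  0.079] [[0.439, -0.247, 0.026], [0.453, -0.237, 0.125]]
0.9 [ 3.14155041e+00 -9.74355834e-06  2.85481806e+00]
```

```bash
python3 - <<'E'
import cv2,numpy as np
a=cv2.imread("pics/top.png"); b=cv2.imread("pics/side.png")
A=cv2.resize(a[200:320,140:500],None,fx=2.2,fy=2.2,interpolation=2)
B=cv2.resize(b[130:430,200:420],None,fx=1.1,fy=1.1)
c=np.zeros((264+330,792,3),np.uint8); c[:264,:A.shape[1]]=A; c[264:,:242]=B
# pipe closeup
C=cv2.resize(a[235:300,150:275],None,fx=4,fy=4,interpolation=2); c[264:264+260,260:760]=C
cv2.imwrite("pics/m1.png",c)
E
```

```text
(no output)
```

View pics/m1.png

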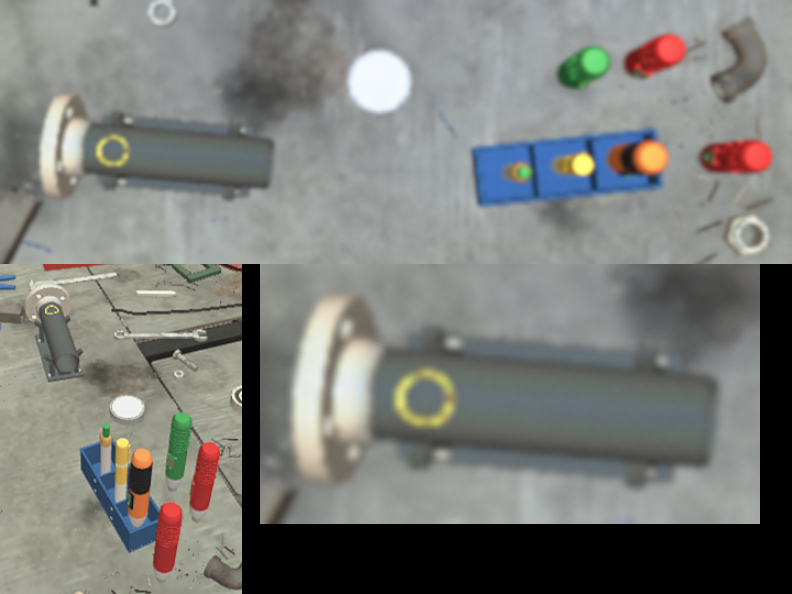

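The top picture shows the orange tester in the right-hand caddy compartment (about pixel 435,271 in the full frame), with the marker at (405,275) and the stick at (377,278). The green and red look-alikes stand outside. The block is at (313,237) and the ring at (191,268).

```bash
cat >> h.py <<'E'
def hsv(img): return cv2.cvtColor(img,cv2.COLOR_RGB2HSV)
def yellow(img): 
    h=hsv(img); return (h[...,0]>20)&(h[...,0]<36)&(h[...,1]>110)&(h[...,2]>90)
def orange(img):
    h=hsv(img); return (h[...,0]>5)&(h[...,0]<17)&(h[...,1]>140)&(h[...,2]>90)
def box(W,lo,hi): return np.all((W>lo)&(W<hi),-1)
def circ(P,r):
    from scipy.optimize import least_squares
    # visible side of a cylinder of known radius: fit centre in xy
    return lambda c0: least_squares(lambda c: np.hypot(P[:,0]-c[0],P[:,1]-c[1])-r,c0,loss='soft_l1',f_scale=.001).x
def report(W,img):
    m=yellow(img)&box(W,[.38,-.05,.05],[.55,.25,.12])
    P=W[m]
    if len(P)>10: print("ring n",len(P),"mid",np.round((P.min(0)+P.max(0))/2,4),"mean",np.round(P.mean(0),4),"ext",np.round(np.ptp(P,axis=0),4))
    m=box(W,[.48,-.17,.008],[.6,-.05,.03]); P=W[m]
    if len(P)>50:
        c,r=cv2.minEnclosingCircle(P[:,:2].astype(np.float32)); print("block n",len(P),np.round(P.mean(0),4),np.round(c,4),r)
    m=box(W,[.40,-.40,.10],[.52,-.315,.175])
    m&=~((hsv(img)[...,0]>165)|(hsv(img)[...,0]<5)); P=W[m]
    if len(P)>50:
        print("pen n",len(P),"top",np.percentile(P[:,2],98), "topmid",np.round(P[P[:,2]>.164].mean(0),4) if (P[:,2]>.164).any() else None)
        for lo,hi in((.10,.13),(.13,.156)):
            q=P[(P[:,2]>lo)&(P[:,2]<hi)]
            if len(q)>20: print("  pen ax z",q[:,2].mean(),np.round(circ(q,.0145)(q.mean(0)[:2]),4),len(q))
E
python3 - <<'E'
from h import *
for n in("top","side"):
    z=np.load(n+".npz"); W,img=z["W"],z["img"]; print(n); report(W,img)
    h=hsv(img)
    m=(h[...,0]>100)&(h[...,0]<125)&(h[...,1]>120)&box(W,[.38,-.42,.04],[.54,-.17,.056])
    if m.sum()>20: print("caddy rim",cv2.minAreaRect(W[m][:,:2].astype(np.float32)),m.sum())
    # pipe fit: y-range away from flange
    m=box(W,[.40,.0,.066],[.53,.135,.1]); P=W[m]; 
    from scipy.optimize import least_squares
    def f(p,P=P):
        a=np.array([p[2],1,p[3]]);a/=np.linalg.norm(a); q=P-[p[0],.07,p[1]]
        return np.linalg.norm(np.cross(q,a),axis=1)-.024
    s=least_squares(f,[.465,.062,0,0],loss='soft_l1',f_scale=.002); print("pipe x,z@y.07, slopes",np.round(s.x,4),len(P),np.abs(s.fun).mean())
E
```

```text
top
ring n 29 mid [0.4682 0.1346 0.0852] mean [0.4656 0.1358 0.0855] ext [0.0221 0.027  0.0095]
block n 682 [ 0.5375 -0.1089  0.0168] [ 0.5377 -0.109 ] 0.031866203993558884
pen n 267 top 0.1713588540053601 topmid [ 0.462  -0.3392  0.1677]
  pen ax z 0.11613464269390827 [ 0.4622 -0.34  ] 43
  pen ax z 0.1458893085088984 [ 0.4622 -0.3401] 40
caddy rim ((0.4538477659225464, -0.28599482774734497), (0.05470161512494087, 0.1701596975326538), 5.9871416091918945) 349
pipe x,z@y.07, slopes [0.4636 0.0627 0.0862 0.0015] 1551 0.0011629654910741798
side
ring n 35 mid [0.4678 0.1364 0.0854] mean [0.4659 0.1359 0.0847] ext [0.0279 0.032  0.0078]
block n 632 [ 0.5341 -0.1129  0.0157] [ 0.5356 -0.1088] 0.033800020813941956
pen n 607 top 0.1685437664205931 topmid [ 0.4596 -0.3424  0.1669]
  pen ax z 0.11424682641564132 [ 0.4607 -0.3397] 171
  pen ax z 0.14410699155156548 [ 0.4607 -0.3397] 159
caddy rim ((0.4518178701400757, -0.2880866229534149), (0.057155925780534744, 0.17411144077777863), 6.149784088134766) 726
pipe x,z@y.07, slopes [0.4619 0.0623 0.0861 0.0014] 853 0.0008246824193679242
```

```bash
python3 - <<'E'
from h import *
robot.move_ptp([.40,.12,.32],[np.pi,0,1.485])
pose=(robot.current_tool_pos(),robot.current_orientation())
s=snapshot("wrist"); save(s,"w1"); W=cloud(s,pose); np.savez("w1.npz",W=W,img=s["img"])
print(s["fovy"],np.round(s["mount"],3).tolist(),pose)
report(W,s["img"])
m=yellow(s["img"]); v,u=np.nonzero(m); print(m.sum(),u.min() if len(u) else 0,u.max() if len(u) else 0,v.min() if len(u) else 0,v.max() if len(u) else 0)
print(robot.current_time(), robot.current_contact_force())
E
```

```text
62.32167673016943 [[-0.001, -0.96, -0.278, 0.072], [1.0, -0.001, 0.0, 0.001], [-0.001, -0.278, 0.96, -0.185], [0.0, 0.0, 0.0, 1.0]] (array([0.39988924, 0.12053591, 0.3197978 ]), array([-3.14115827e+00, -1.00571327e-04,  1.48634730e+00]))
ring n 215 mid [0.4699 0.1338 0.0841] mean [0.4691 0.1338 0.0842] ext [0.0267 0.0278 0.0071]
block n 797 [ 0.5256 -0.1104  0.0155] [ 0.5378 -0.109 ] 0.032368697226047516
293 27 636 161 452
2.7333 [-0.98392965 -0.13103867  0.3950212 ]
```

View pics/w1.png

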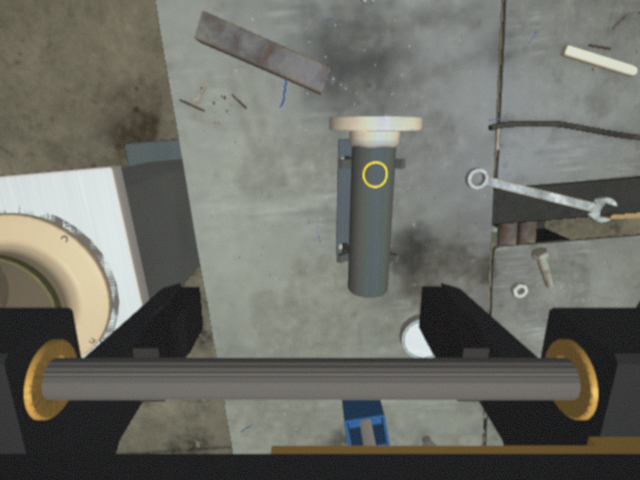

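The ring sits at (375,174) in the wrist view, close to the pipe's crown, and the block's edge shows at (415,335). Next I fit the pipe and ring in this cloud, then take the tester.

```bash
python3 - <<'E'
from h import *
from scipy.optimize import least_squares
for n in("w1","top","side"):
    z=np.load(n+".npz"); W,img=z["W"],z["img"]
    P=W[box(W,[.40,.0,.066],[.53,.135,.1])]
    def f(p):
        a=np.array([p[2],1,p[3]]);a/=np.linalg.norm(a); q=P-[p[0],.07,p[1]]
        return np.linalg.norm(np.cross(q,a),axis=1)-.024
    s=least_squares(f,[.465,.062,.086,0],loss='soft_l1',f_scale=.001).x
    R=W[yellow(img)&box(W,[.42,.10,.06],[.51,.16,.1])]
    a=np.array([s[2],1,s[3]]);a/=np.linalg.norm(a)
    xh=np.cross(a,[0,0,1]);xh/=np.linalg.norm(xh); zh=np.cross(xh,a)
    q=R-[s[0],.07,s[1]]; th=np.arctan2(q@xh,q@zh); al=q@a
    # circle fit on unrolled wall
    c=least_squares(lambda c:np.hypot(.024*th-c[0],al-c[1])-c[2],[0,.065,.012],loss='soft_l1',f_scale=.001).x
    t=c[0]/.024; sp=np.array([s[0],.07,s[1]])+a*c[1]+.024*(np.sin(t)*xh+np.cos(t)*zh)
    print(n,"pipe",np.round(s,4),"lean",round(t,3),"ringR",round(c[2],4),"spot",np.round(sp,4),"medians th",np.median(th),"n",np.sin(t)*xh+np.cos(t)*zh)
E
python3 - <<'E'
from h import *
robot.set_gripper(.075,40)
o=[np.pi,0,1.676]
robot.move_ptp([.4615,-.340,.26],o)
robot.servo_line([.4615,-.340,.116],.12,max_force=8)
print(robot.current_tool_pos(),robot.current_contact_force(),robot.current_time())
f0=robot.current_contact_force()
robot.set_gripper(.02,40)
print(robot.current_finger_gap(),robot.current_finger_force(),robot.current_contact_force(),robot.current_time())
E
```

```text
w1 pipe [ 0.4649  0.0616  0.0869 -0.0008] lean -0.033 ringR 0.0127 spot [0.4697 0.1338 0.0855] medians th -0.09287531020184984 n [-0.03319714  0.00363955  0.9994422 ]
top pipe [0.4636 0.0627 0.0864 0.0017] lean -0.029 ringR 0.0126 spot [0.4685 0.1344 0.0868] medians th -0.21556062210814358 n [-2.91229575e-02  8.18114935e-04  9.99575502e-01]
side pipe [0.4619 0.0623 0.086  0.0013] lean 0.013 ringR 0.0132 spot [0.4677 0.1341 0.0863] medians th -0.15054980891638334 n [ 0.01275286 -0.0023998   0.9999158 ]
[ 0.46175178 -0.3402426   0.11666112] [ 0.04459229 -0.57789158  0.37884767] 6.1833
0.02619417939234636 47.453477354720235 [ 0.83510699 -0.40474691  1.3481558 ] 7.0
```

```bash
cat >> h.py <<'E'
def penpose(tcp, ax=np.array([0,0,1.]), L=.13, show=False, views=("side","top")):
    """orange/steel pen below the gripper: axis point fits in slabs; prints and returns per view"""
    out={}
    for n in views:
        s=snapshot(n); W=cloud(s); 
        if show: save(s,show+n)
        q=W-tcp; 
        near=box(q,[-.05,-.05,-.125],[.05,.05,.0]); m=near&orange(s["img"])
        P=W[m]; r=[]
        for lo in (-.08,-.06,-.04):
            k=P[(P[:,2]-tcp[2]>lo)&(P[:,2]-tcp[2]<lo+.02)]
            if len(k)>15:
                c=circ(k,.0145)(tcp[:2]); r.append([c[0]-tcp[0],c[1]-tcp[1],k[:,2].mean()-tcp[2],len(k)])
        foot=W[near&(s["depth"]>0)]; 
        print(n,"orange",m.sum(),np.round(r,4).tolist(),"lowest",np.round(np.percentile(foot[:,2],[0.5,2])-tcp[2],4) if len(foot) else None)
        out[n]=r
    return out
E
python3 - <<'E'
from h import *
robot.servo_line([.4618,-.3402,.30],.15)
o=[np.pi,0,1.676]
robot.move_ptp([.5377,-.109,.19],o)
robot.wait(.2)
t=robot.current_tool_pos(); print(t,robot.current_contact_force(),robot.current_finger_gap(),robot.current_orientation())
penpose(t,show="p1_"); print(robot.current_time())
E
python3 - <<'E'
import cv2,numpy as np
a=cv2.imread("pics/p1_side.png")[150:400,200:420]; b=cv2.imread("pics/p1_top.png")[180:305,240:440]
c=np.zeros((560,800,3),np.uint8); A=cv2.resize(a,None,fx=2,fy=2); B=cv2.resize(b,(352,220)); c[:A.shape[0],:440]=A; c[:220,445:797]=B
cv2.imwrite("pics/m2.png",c)
E
```

```text
[ 0.53778035 -0.11016997  0.19033657] [-0.41012721  0.38214217 -1.88705428] 0.0263402255851972 [3.14094632e+00 4.92253873e-04 1.67440983e+00]
side orange 324 [[-0.0012, 0.0006, -0.0656, 71.0], [-0.0014, 0.0004, -0.0503, 108.0], [-0.0019, 0.0002, -0.0295, 107.0]] lowest [-0.1116 -0.1071]
top orange 0 [] lowest None
9.7167
```

View pics/m2.png

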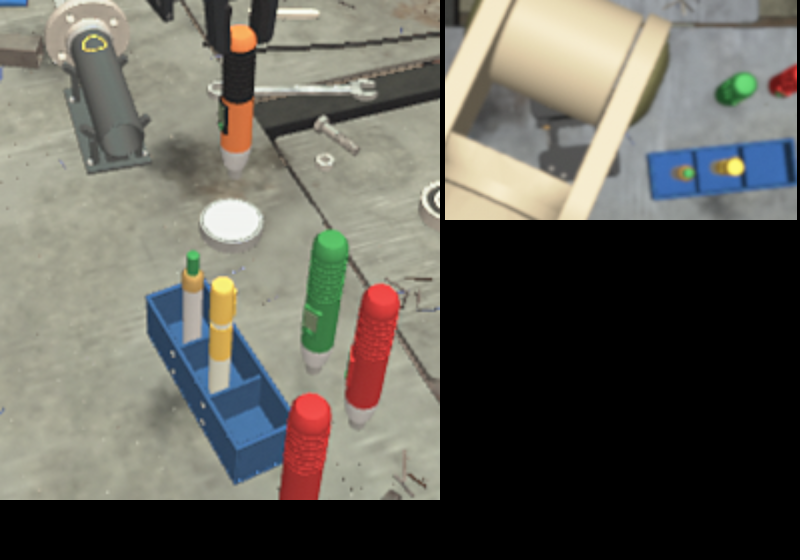

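The tester hangs straight in the grip over the block, which is at about (232,220) in the crop. The marker and stick haven't moved. Next is the proof on the block.

```bash
python3 - <<'E'
from h import *
robot.servo_line([.5377,-.109,.137],.05)
robot.wait(.2)
f0=robot.current_contact_force()
hit=robot.servo_line([.5377,-.109,.1215],.012,max_force=4.5)
print(hit,robot.current_tool_pos(),robot.current_contact_force()-f0)
for i in range(4):
    robot.wait(.3); print(robot.current_tool_pos(),robot.current_contact_force()-f0,robot.current_time())
penpose(robot.current_tool_pos(),views=("side",))
E
```

```text
True [ 0.53777625 -0.109067    0.12472832] [ 0.15224076 -0.45276801  5.64476044]
[ 0.53770655 -0.10901256  0.12468372] [0.10605076 0.36786712 4.80640125] 12.3833
[ 0.53763304 -0.1090046   0.12454055] [0.87583639 0.59091415 5.36276504] 12.6833
[ 0.53761788 -0.10896881  0.12452468] [0.10811828 0.13655044 4.8965917 ] 12.9833
[ 0.53757397 -0.10899542  0.12451703] [-0.05588516 -0.40940197  4.37252645] 13.2833
side orange 282 [[-0.0011, 0.0005, -0.0652, 59.0], [-0.0013, 0.0002, -0.0501, 97.0], [-0.002, 0.0001, -0.0293, 91.0]] lowest [-0.125  -0.1249]
```

```bash
python3 - <<'E'
from h import *
from scipy.optimize import least_squares
robot.servo_line([.5377,-.109,.20],.1)
robot.move_ptp([.469,.085,.33],[np.pi,0,1.485]); robot.wait(.3)
pose=(robot.current_tool_pos(),robot.current_orientation())
s=snapshot("wrist"); save(s,"w2"); W=cloud(s,pose); img=s["img"]
print(pose)
P=W[box(W,[.40,.0,.066],[.53,.135,.1])]
def f(p):
    a=np.array([p[2],1,p[3]]);a/=np.linalg.norm(a); q=P-[p[0],.07,p[1]]
    return np.linalg.norm(np.cross(q,a),axis=1)-.024
s=least_squares(f,[.465,.062,.086,0],loss='soft_l1',f_scale=.001).x
R=W[yellow(img)&box(W,[.42,.10,.06],[.51,.16,.1])]
a=np.array([s[2],1,s[3]]);a/=np.linalg.norm(a)
xh=np.cross(a,[0,0,1]);xh/=np.linalg.norm(xh); zh=np.cross(xh,a)
q=R-[s[0],.07,s[1]]; th=np.arctan2(q@xh,q@zh); al=q@a
c=least_squares(lambda c:np.hypot(.024*th-c[0],al-c[1])-c[2],[0,.065,.012],loss='soft_l1',f_scale=.001).x
t=c[0]/.024; sp=np.array([s[0],.07,s[1]])+a*c[1]+.024*(np.sin(t)*xh+np.cos(t)*zh)
print("pipe",np.round(s,4),"lean",round(t,3),"ringR",round(c[2],4),"spot",np.round(sp,4),len(R),len(P),robot.current_time())
E
```

```text
(array([0.46924037, 0.08442821, 0.32946893]), array([-3.14053636e+00,  5.99474060e-05,  1.48404531e+00]))
pipe [0.465  0.0615 0.0864 0.0008] lean -0.028 ringR 0.0128 spot [0.4699 0.1337 0.0856] 208 2988 15.55
```

View pics/w2.png

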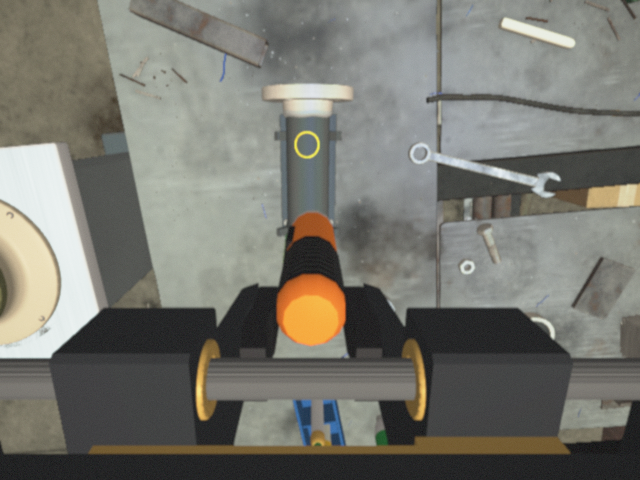

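The ring is at (307,145), practically on the crown, with the wall normal leaning about -0.02 rad in x. Next is the approach and press.

```bash
python3 - <<'E'
from h import *
sp=np.array([.4693,.1338,.0858]); n=np.array([-.02,.001,1.]); n/=np.linalg.norm(n)
Rm=Ro.from_rotvec(np.cross([0,0,1.],n))*Ro.from_euler('xyz',[np.pi,0,1.485])
o=Rm.as_euler('xyz').tolist(); at=lambda h:(sp+n*(.1135+h)).tolist()
robot.move_ptp(at(.05),o)
robot.servo_line(at(.008),.05,ori=o); robot.wait(.3)
f0=robot.current_contact_force()
hit=robot.servo_line(at(-.0075),.012,ori=o,max_force=4.5)
print(hit,at(0),robot.current_tool_pos(),robot.current_orientation(),o)
for i in range(3): robot.wait(.3); print(robot.current_tool_pos(),robot.current_contact_force()-f0,robot.current_time())
t=robot.current_tool_pos(); penpose(t,show="p2_",views=("side",))
a=cv2.imread("pics/p2_side.png")[60:260,180:330]; cv2.imwrite("pics/m3.png",cv2.resize(a,None,fx=3,fy=3,interpolation=2))
E
```

```text
True [0.46703045499816387, 0.1339134772500918, 0.1992772500918063] [0.46718217 0.13389564 0.19460073] [ 3.12139553e+00 -7.52425690e-04  1.48496891e+00] [3.12158453522964, -0.0007173087224172647, 1.485007176238621]
[0.46707794 0.13391918 0.19450564] [ 0.02243449 -0.88918308  3.56431499] 18.5917
[0.46700137 0.13391838 0.19439484] [-0.11625714 -0.09727334  5.27778173] 18.8917
[0.46698609 0.13390621 0.19439962] [ 0.90899845 -0.1940602   4.84845566] 19.1917
side orange 283 [[-0.0001, 0.0003, -0.0653, 52.0], [-0.0007, 0.0001, -0.0501, 96.0], [-0.0015, 0.0001, -0.03, 102.0]] lowest [-0.1247 -0.1235]
```

View pics/m3.png

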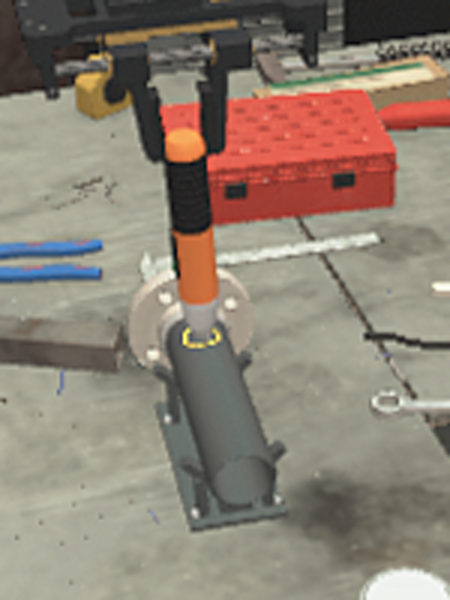

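The foot stands inside the ring at about (201,337) in the crop. It presses with about 5 N and is roughly halfway in. I'm handing in.

```bash
python3 -c "
from h import *
print(robot.hand_in(), robot.current_time())"
```

```text
the job is handed in; nothing more can be done
the job is handed in; nothing more can be done
```

The job is handed in with no verdict shown: the tester was held on the block for over a second, then on the pipe inside the yellow ring, each time at about 5 N with the foot roughly halfway in, and it was still in the grip at about 19 s.

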